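# Focus and take the slide picture with the two-stage release key

### The arm

A 7-joint arm with a two-finger parallel gripper is mounted at the origin on the work surface. World frame = base frame: x ahead of the robot, y to its left, z up, the work surface at z = 0. Lengths are in mm, angles in rad, forces in N, time in s.
With the tool pointing down it reaches from about 400 to 875 mm from the base axis. Payload 4.4 kg.
Tool frame: the origin (TCP) lies midway between the tips of the shut fingers; the grasp point (between the pads) lies 19 mm behind it; z points along the fingers, y is the line along which they close (so a half turn about z gives the same grasp; the last joint's range is limited). The gripper opens to 85 mm and grips with 20 to 120 N. Pads are 22 mm wide; open, the fingers measure 114 mm over their backs; the gripper's body (76 mm by 85 mm) begins 54 mm behind the grasp point. The pads swing forward as they close: fully open they stand 13 mm farther back than shut.
Start: joints at [1.256, 0.628, 0.038, 1.517, -0.027, 0.996, -0.02], TCP at [160.084, -629.993, 231.313] pointing down, gripper open.
Joint ranges: [-3.06, 3.06], [-0.37, 2.12], [-1.25, 1.32], [0.18, 2.47], [-1.1, 4.24], [0.23, 1.98], [-2.94, 2.94]. Speed limits (rad/s): [2.57, 2.57, 3.14, 3.14, 3.14, 3.14, 3.14].

### API

Orientations are given as [roll, pitch, yaw] about the fixed x, y, z axes, in that order (R = Rz(yaw) Ry(pitch) Rx(roll)).
In Python, from cell import ctrl gives the robot as it stands.
- The arm moves only by the shell command python3 -m handwheel 'ROWS'. ROWS is JSON, a list of rows, each a list of 3 entries, a list of its own where there are three numbers: the turn, a rotation vector about the tool's x, y, z in degrees, then the shift along the tool's x, y, z in m, then the closure, from 0 (fully open) to 1 (shut). A call has 1 to 5 rows; each row shifts and turns the commanded pose from where the row before left it, along the tool's axes as they then stand; what a row does not reach is not made up. A row lasts 1/12 s, in which the tool goes at most 41.7 mm and 7.16 degrees, less where a joint would pass 70% of its speed; a pose out of reach is approached as far as the arm can. A call is refused whole if a number of a shift passes 0.0417 or a number of a turn 7.16, either way. A call with a gripper value outside its range is refused whole. The fingers move at their own pace and stop on an object; the grip force is fixed at half the most. Time passes only in rows, so rows that do not move let the fingers close. It gives the time, the measured TCP pose, the force, the opening and the grip force at its end, in the units of the state.
- ctrl.read_state(): the state, without advancing time (a new reading comes with each control period).
- ctrl.get_image(name): name is "scene" or "top" or "wrist"; returns a dict with "pixels" (400x640x3 uint8, red, green, blue), "fx", "fy", "cx", "cy" (pixels), "pose" (4x4, takes a point from camera to world coordinates); the wrist camera has in their place "T_tool_cam" (4x4, takes a point from camera to tool coordinates, whose origin is the TCP and whose axes are the flange's). Camera axes: x right, y up, looking along -z (the intrinsics and any distortion apply to the point x, -y, -z); pixel columns grow to the right and rows downward; lengths in mm; the calibration is good to about 2 mm. A picture is of the moment at which its call begins: read the wrist's pose just before it. There is no depth.
- ctrl.finish_job(): hands the job in; it is judged then, once.
The state is a dict: "clock": time; "qpos": joint angles; "qd": joint speeds; "tau": joint torques, N m; "eef_pos": TCP position; "tool_rot": TCP orientation; "force": force on the tool from outside, world axes, zero at the start; "torque": the same for the moment, N m; "width": finger opening in mm; "gripper_force": force on a finger pad.
Only numpy, scipy, OpenCV 4.12 (cv2) and the standard library are available. Lean on these libraries where they do the work, as an engineer would, in place of code of your own. Each camera call takes 0.05 s, during which the arm holds its last target. There are 200 camera calls.

### The job

Take a picture with the slide microscope's camera. On the desk pod with the large round key, half-press the key to its first stop and hold it there for a full second so that the camera focuses, then press it fully down, hold it there for a moment, and let it come all the way up again. Do not press the square key on the other pod, which switches the microscope lamp.

Things in the scene. Friction and masses are not known exactly. Their poses are not given: they have to be found in the camera images.
- release_top (a point): Centre of the top face of the round key, a flat black disc 44 mm across, in the middle of a white square flat-topped pod (96 x 96 mm, top 36 mm above the table) that stays put, turned up to 0.45 rad. A grey collar 56 mm across, 3 mm high, rings the key. This point moves with the key; key up, it is 60 mm above the table, 21 mm above the collar. z is up; press straight down.
- release_first (a joint): First stage of the round key, in m: 0 = up, 0.008 = at the first stop. Soft spring: 1.2 N to start, 3 N at the first stop. It stays at 0.008 while the second stage is pressed, and springs back when let go.
- release_second (a joint): Second stage of the round key, in m: 0 = not begun, 0.008 = fully down. Beyond the first stop the key is firm and does not move until the push passes 9 N; it then gives way against a spring and is fully down at 14 N, 16 mm below its raised height. It springs back when let go.
- lamp_key (a joint): Travel in m of the square lamp key, 42 mm wide, on the other pod (same white body, same black key material and height; either pod may stand left or right): 0 = up, 0.008 = down (1.5 N to start, 4 N down). Not to be pressed.
Not all that is in view belongs to the job. Leave any blue look-alike of the part that bears lamp_key alone. Leave any yellow look-alike of the part that bears release_top alone.

How it is judged:
By the outcome, as a careful person would: the job done as asked, in the order asked, and still so for the second after the job is handed in, with the robot touching nothing.
It also fails if it takes over 32 s, if anything falls off the work surface, if the arm or the gripper's body presses on something with over 40 N, if the wrist force passes 120 N, or if a joint passes its speed limit or range.

## Working session

There is one attempt and no reset: what is moved stays moved. The work goes in short steps, Python scripts to look and compute and a shell command to move; the robot and the scene stay as the last step left them, time stands still between calls to the robot, and variables do not carry over. Pictures are saved under pics/ and viewed, at most 10 in all, crops included, and the job is handed in when it is done.

```bash
mkdir -p pics; python3 - <<'E'
from cell import ctrl
import cv2,numpy as np
s=ctrl.read_state();print(s)
a=ctrl.get_image("scene");b=ctrl.get_image("top")
for n,i in(("scene",a),("top",b)):
    cv2.imwrite(f"pics/{n}1.png",i["pixels"][:,:,::-1]);print({k:v for k,v in i.items() if k!="pixels"})
E
```

```text
{'clock': 0.0, 'qpos': array([ 1.25620675,  0.62932882,  0.03842512,  1.51838046, -0.02698994,
        0.99630054, -0.02000529]), 'qd': array([ 6.09366307e-05, -2.29937149e-04, -1.34607207e-03,  2.28509944e-04,
       -1.52803685e-03,  6.89217338e-04,  3.91462110e-04]), 'tau': array([ 4.69929109e-04, -5.63398576e+01,  1.22669064e+00, -1.93443096e+01,
        1.11349707e-02,  1.07068048e-02,  1.25621216e-05]), 'eef_pos': array([ 159.92916995, -629.36650298,  230.39601672]), 'tool_rot': array([-3.13969314e+00,  2.30489867e-05,  2.48803126e-01]), 'force': array([ 0.8286868 , -0.45744713,  0.34963714]), 'torque': array([ 0.02054505,  0.04696835, -0.00132675]), 'gripper_force': 0.0, 'width': 85.21330075760014}
{'fx': 457.99621018441417, 'fy': 457.99621018441417, 'cx': 318.0738182504764, 'cy': 196.47897112331086, 'pose': array([[-6.46800822e-01, -4.12577181e-01,  6.41427132e-01,
         1.38129789e+03],
       [ 7.62248353e-01, -3.22118207e-01,  5.61442168e-01,
         8.27158766e+02],
       [-2.50228695e-02,  8.52068031e-01,  5.22832598e-01,
         8.81407702e+02],
       [ 0.00000000e+00,  0.00000000e+00,  0.00000000e+00,
         1.00000000e+00]])}
{'fx': 485.69800658080175, 'fy': 485.69800658080175, 'cx': 315.3856327150773, 'cy': 194.7726835648751, 'pose': array([[-4.47891763e-03,  9.96724597e-01, -8.07466244e-02,
         3.14848627e+02],
       [-9.99887351e-01, -5.62060370e-03, -1.39173728e-02,
        -1.18597280e+01],
       [-1.43256325e-02,  8.06751936e-02,  9.96637491e-01,
         1.45543539e+03],
       [ 0.00000000e+00,  0.00000000e+00,  0.00000000e+00,
         1.00000000e+00]])}
```

View pics/top1.png

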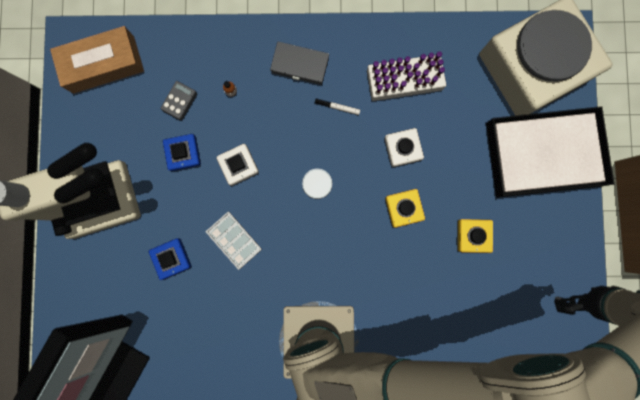

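View pics/scene1.png

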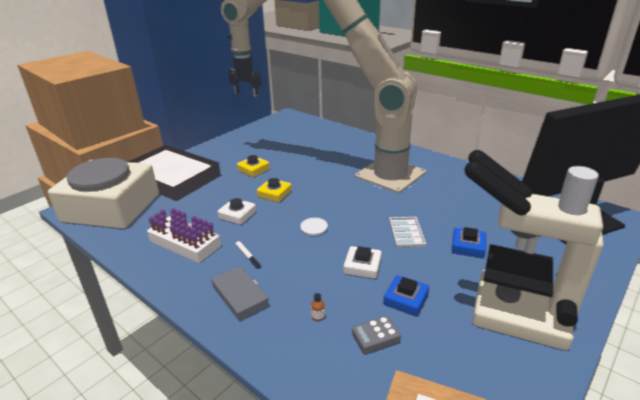

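The top image shows the candidates:
- white pod with a round key at (405,147)
- white pod with a square key at (237,164), the lamp
- yellow round look-alikes at (406,208) and (478,236)
- blue square look-alikes at (180,152) and (170,259)

The scene view agrees, with the white round pod at (237,208). I choose the white pod at top (405,147) and will check it in a close crop.

```bash
cat > h.py <<'E'
import numpy as np,cv2
from cell import ctrl
def ray(im,u,v,z,T=None):
    T=im["pose"] if T is None else T
    d=T[:3,:3]@np.array([(u-im["cx"])/im["fx"],-(v-im["cy"])/im["fy"],-1]);o=T[:3,3]
    return o+d*(z-o[2])/d[2]
def blob(p,box,thr=70):
    x0,y0,x1,y1=box;g=p[y0:y1,x0:x1].max(2);m=(g<thr).astype(np.uint8)
    n,l,st,c=cv2.connectedComponentsWithStats(m)
    return [(st[i,4],*(c[i]+[x0,y0]).round(2),*st[i,2:4]) for i in range(1,n) if st[i,4]>30]
E
python3 - <<'E'
from h import *
b=ctrl.get_image("top");a=ctrl.get_image("scene")
for im,box in((b,(388,130,423,165)),(a,(222,192,256,214))):
    for r in blob(im["pixels"],box): print(r,ray(im,r[1],r[2],60).round(1))
c=b["pixels"][117:177,375:435,::-1];d=a["pixels"][178:238,207:267,::-1]
cv2.imwrite("pics/crop.png",cv2.resize(np.hstack([c,d]),None,fx=6,fy=6,interpolation=cv2.INTER_CUBIC))
E
```

```text
(np.int32(185), np.float64(404.89), np.float64(146.01), np.int32(15), np.int32(15)) [ 568.2 -252.5   60. ]
(np.int32(82), np.float64(235.88), np.float64(203.96), np.int32(11), np.int32(9)) [ 581.  -242.3   60. ]
```

View pics/crop.png

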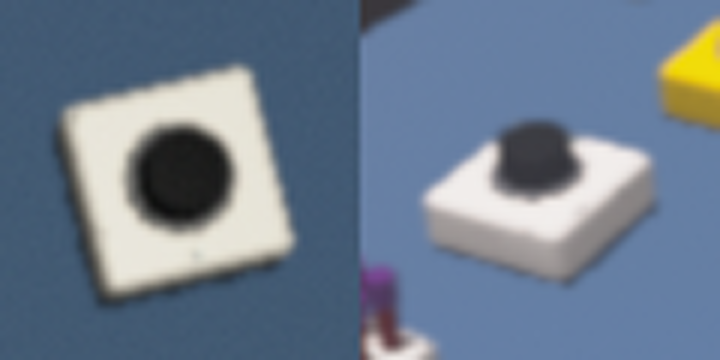

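The crop confirms the choice: a white square pod with a round black key in a grey collar. Next I shut the fingers and travel above it.

```bash
R='[[0,0,0],[0.035,-0.019,0],1]'
python3 -m handwheel '[[[0,0,0],[0.018,-0.01,0],1],[[0,0,0],[0.035,-0.019,0],1],[[0,0,0],[0.035,-0.019,0],1],[[0,0,0],[0.035,-0.019,0],1],[[0,0,0],[0.035,-0.019,0],1]]'
python3 -m handwheel '[[[0,0,0],[0.035,-0.019,0],1],[[0,0,0],[0.035,-0.019,0],1],[[0,0,0],[0.035,-0.019,0],1],[[0,0,0],[0.035,-0.019,0],1],[[0,0,0],[0.035,-0.019,0],1]]'
python3 -m handwheel '[[[0,0,0],[0.035,-0.019,0],1],[[0,0,0],[0.035,-0.019,0],1],[[0,0,0],[0.035,-0.019,0],1],[[0,0,0],[0.018,-0.01,0],1],[[0,0,0],[0,0,0],1]]'
```

```text
clock: 0.62
eef_pos: [293.0, -506.3, 231.2]
tool_rot: [-3.141, -0.0, 0.248]
force: [1.0, -0.0, 0.5]
width: 25.3
gripper_force: 0.0
clock: 1.03
eef_pos: [439.4, -371.0, 231.3]
tool_rot: [-3.142, 0.0, 0.249]
force: [0.3, -0.4, 0.7]
width: -0.1
gripper_force: 0.0
clock: 1.45
eef_pos: [545.9, -270.6, 231.0]
tool_rot: [-3.139, -0.004, 0.258]
force: [1.0, 0.2, -1.0]
width: 0.5
gripper_force: 0.0
```

```bash
python3 -m handwheel '[[[0,0,0],[0,0,0.03],1],[[0,0,0],[0,0,0.03],1],[[0,0,0],[0,0,0.02],1],[[0,0,0],[0,0,0],1],[[0,0,0],[0,0,0],1]]'
python3 - <<'E'
from h import *
from scipy.spatial.transform import Rotation as R
s=ctrl.read_state();w=ctrl.get_image("wrist");t=ctrl.get_image("top")
T=np.eye(4);T[:3,:3]=R.from_euler("xyz",s["tool_rot"]).as_matrix();T[:3,3]=s["eef_pos"];C=T@w["T_tool_cam"]
print(s["eef_pos"],s["tool_rot"],s["force"],w["T_tool_cam"].round(3),w["fx"],{k:v for k,v in w.items() if k not in("pixels","pose")}.keys())
for r in blob(w["pixels"],(0,0,640,400)): print(r,ray(w,r[1],r[2],60,C).round(1))
cv2.imwrite("pics/w1.png",w["pixels"][:,:,::-1])
E
```

```text
clock: 1.87
eef_pos: [539.9, -277.7, 150.6]
tool_rot: [-3.14, 0.002, 0.248]
force: [-0.4, -0.6, 1.0]
width: -0.0
gripper_force: 0.0
[ 539.88280263 -277.69260705  150.60312365] [-3.14033197e+00  2.21508455e-03  2.48019262e-01] [-0.41842618 -0.61134064  0.97377428] [[   0.       0.965    0.261   65.649]
 [   1.      -0.      -0.       0.163]
 [  -0.       0.261   -0.965 -142.603]
 [   0.       0.       0.       1.   ]] 307.5737812053645 dict_keys(['fx', 'fy', 'cx', 'cy', 'T_tool_cam'])
(np.int32(2488), np.float64(301.63), np.float64(158.27), np.int32(56), np.int32(57)) [ 570.9 -258.1   60. ]
(np.int32(64596), np.float64(373.53), np.float64(325.56), np.int32(614), np.int32(263)) [ 442.7 -354.2   60. ]
```

View pics/w1.png

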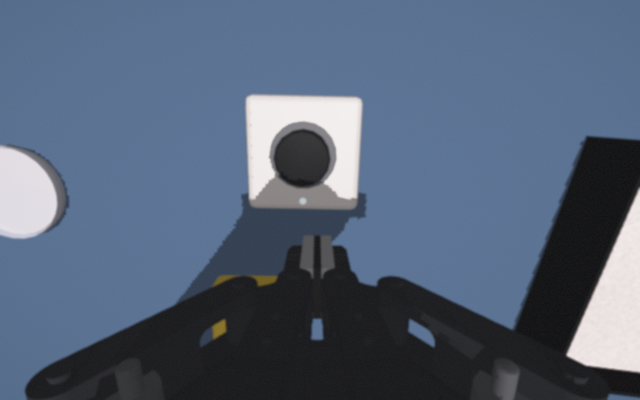

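The wrist view shows the white pod with the black round key at (302,158), which casts to about (571,-258). That agrees with the top view within about 6 mm, so I take (569.5,-256).

```bash
python3 -m handwheel '[[[0,0,0],[0.017,-0.007,0.01],1],[[0,0,0],[0.017,-0.0066,0.02],1],[[0,0,0],[0,0,0.02],1],[[0,0,0],[0,0,0],1],[[0,0,0],[0,0,0],1]]'
python3 - <<'E'
from h import *
from scipy.spatial.transform import Rotation as R
s=ctrl.read_state();w=ctrl.get_image("wrist");t=ctrl.get_image("top")
T=np.eye(4);T[:3,:3]=R.from_euler("xyz",s["tool_rot"]).as_matrix();T[:3,3]=s["eef_pos"];C=T@w["T_tool_cam"]
print(s["eef_pos"],s["force"])
for k in range(3):s=ctrl.read_state();print(s["force"],s["eef_pos"])
cv2.imwrite("pics/w2.png",w["pixels"][:,:,::-1])
E
```

```text
clock: 2.38
eef_pos: [570.4, -256.3, 102.1]
tool_rot: [3.141, 0.0, 0.249]
force: [-0.1, 0.2, -0.4]
width: 0.3
gripper_force: 0.0
[ 570.43052556 -256.31850315  102.0932127 ] [-0.10530858  0.23286321 -0.44582071]
[-0.07531041 -0.31698677 -0.61323875] [ 571.09463463 -257.33244454  103.26908451]
[-0.07531041 -0.31698677 -0.61323875] [ 571.09463463 -257.33244454  103.26908451]
[-0.07531041 -0.31698677 -0.61323875] [ 571.09463463 -257.33244454  103.26908451]
```

View pics/w2.png

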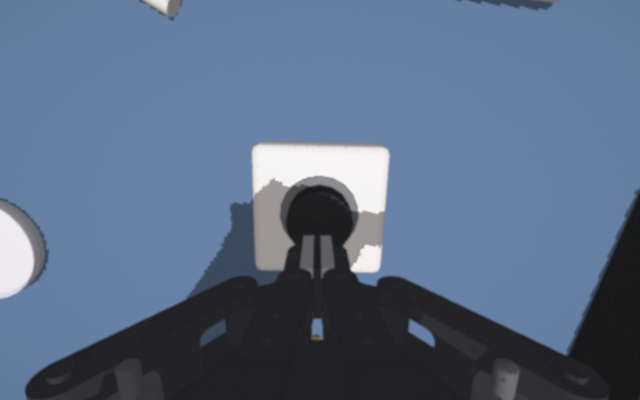

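The key is at (320,219), and the tool axis at key height projects to (318,224), so they are centred within about 3 mm. I descend to just above the key.

```bash
python3 -m handwheel '[[[0,0,0],[0,0,0.015],1],[[0,0,0],[0,0,0.015],1],[[0,0,0],[0,0,0.008],1],[[0,0,0],[0,0,0],1],[[0,0,0],[0,0,0],1]]'
python3 -m handwheel '[[[0,0,0],[0,0,0],1],[[0,0,0],[0,0,0],1]]'
```

```text
clock: 2.9
eef_pos: [570.7, -256.4, 64.1]
tool_rot: [3.141, -0.001, 0.248]
force: [0.6, -0.4, 1.8]
width: 0.3
gripper_force: 0.0
clock: 3.07
eef_pos: [571.3, -256.3, 64.5]
tool_rot: [3.14, -0.002, 0.249]
force: [1.1, -0.9, 0.0]
width: -0.0
gripper_force: 0.0
```

```bash
python3 -m handwheel '[[[0,0,0],[0,0,0.004],1],[[0,0,0],[0,0,0.004],1],[[0,0,0],[0,0,0.002],1],[[0,0,0],[0,0,0],1],[[0,0,0],[0,0,0],1]]'
python3 -m handwheel '[[[0,0,0],[0,0,0.001],1],[[0,0,0],[0,0,0],1]]'
python3 -m handwheel '[[[0,0,0],[0,0,0],1]]'
python3 -m handwheel '[[[0,0,0],[0,0,0],1]]'
```

```text
clock: 3.48
eef_pos: [571.3, -256.1, 53.5]
tool_rot: [3.141, -0.001, 0.249]
force: [2.1, -1.1, 2.2]
width: 0.3
gripper_force: 1.2
clock: 3.65
eef_pos: [571.1, -256.0, 52.5]
tool_rot: [3.141, -0.001, 0.249]
force: [1.5, -1.2, 2.9]
width: 0.1
gripper_force: 1.4
clock: 3.73
eef_pos: [571.0, -256.0, 52.5]
tool_rot: [3.141, -0.001, 0.249]
force: [2.0, -0.1, 3.2]
width: -0.0
gripper_force: 1.4
clock: 3.82
eef_pos: [570.9, -255.9, 52.5]
tool_rot: [3.141, -0.001, 0.249]
force: [2.0, -0.0, 1.6]
width: 0.3
gripper_force: 1.4
```

```bash
python3 -m handwheel '[[[0,0,0],[0,0,0.0004],1],[[0,0,0],[0,0,0],1]]'
python3 -m handwheel '[[[0,0,0],[0,0,0],1]]'
python3 -m handwheel '[[[0,0,0],[0,0,0.0003],1],[[0,0,0],[0,0,0],1]]'
python3 -m handwheel '[[[0,0,0],[0,0,0],1]]'
```

```text
clock: 3.98
eef_pos: [570.9, -255.9, 52.2]
tool_rot: [3.141, -0.001, 0.249]
force: [1.8, -1.2, 4.0]
width: -0.3
gripper_force: 1.8
clock: 4.07
eef_pos: [570.9, -255.9, 52.2]
tool_rot: [3.141, -0.001, 0.249]
force: [2.8, -0.8, 3.0]
width: -0.0
gripper_force: 2.0
clock: 4.23
eef_pos: [570.9, -255.9, 52.1]
tool_rot: [3.141, -0.001, 0.249]
force: [1.0, -2.3, 4.6]
width: -0.0
gripper_force: 2.9
clock: 4.32
eef_pos: [570.9, -255.9, 52.1]
tool_rot: [3.141, -0.001, 0.249]
force: [1.9, -0.6, 6.1]
width: -0.4
gripper_force: 3.0
```

It is at the first stop: z has stalled at 52.1 and the force is about 5 N, inside the 3–9 N band. I hold here for more than a second.

```bash
Z='[[[0,0,0],[0,0,0],1],[[0,0,0],[0,0,0],1],[[0,0,0],[0,0,0],1],[[0,0,0],[0,0,0],1],[[0,0,0],[0,0,0],1]]'
for i in 1 2 3 4; do python3 -m handwheel '[[[0,0,0],[0,0,0],1],[[0,0,0],[0,0,0],1],[[0,0,0],[0,0,0],1],[[0,0,0],[0,0,0],1],[[0,0,0],[0,0,0],1]]' | egrep 'clock|eef|force'; done
```

```text
clock: 4.73
eef_pos: [570.9, -255.9, 52.1]
force: [1.4, -1.2, 6.1]
gripper_force: 3.0
clock: 5.15
eef_pos: [570.9, -255.9, 52.1]
force: [2.1, 0.2, 6.2]
gripper_force: 3.0
clock: 5.57
eef_pos: [570.9, -255.9, 52.1]
force: [0.7, -1.0, 6.3]
gripper_force: 3.0
clock: 5.98
eef_pos: [570.9, -255.9, 52.1]
force: [1.8, -0.5, 6.5]
gripper_force: 3.0
```

```bash
python3 -m handwheel '[[[0,0,0],[0,0,0.003],1],[[0,0,0],[0,0,0.003],1],[[0,0,0],[0,0,0.002],1],[[0,0,0],[0,0,0.001],1],[[0,0,0],[0,0,0],1]]'
python3 -m handwheel '[[[0,0,0],[0,0,0.001],1],[[0,0,0],[0,0,0],1]]'
```

```text
clock: 6.4
eef_pos: [571.0, -256.0, 44.0]
tool_rot: [3.141, -0.001, 0.249]
force: [-0.2, 0.0, 13.5]
width: 0.1
gripper_force: 6.7
clock: 6.57
eef_pos: [571.1, -256.0, 43.8]
tool_rot: [3.141, -0.001, 0.249]
force: [-1.2, 0.8, 17.8]
width: -0.1
gripper_force: 8.8
```

Fully down: z has stalled at 43.8 with about 18 N. I hold it there for a moment, then release.

```bash
for i in 1 2; do python3 -m handwheel '[[[0,0,0],[0,0,0],1],[[0,0,0],[0,0,0],1],[[0,0,0],[0,0,0],1],[[0,0,0],[0,0,0],1],[[0,0,0],[0,0,0],1]]' | egrep 'clock|eef|force'; done
python3 -m handwheel '[[[0,0,0],[0,0,-0.006],1],[[0,0,0],[0,0,-0.01],1],[[0,0,0],[0,0,-0.02],1],[[0,0,0],[0,0,-0.03],1],[[0,0,0],[0,0,-0.03],1]]'
python3 -m handwheel '[[[0,0,0],[-0.03,0.015,-0.02],1],[[0,0,0],[-0.03,0.015,0],1],[[0,0,0],[-0.015,0,0],1],[[0,0,0],[0,0,0],1],[[0,0,0],[0,0,0],1]]'
python3 - <<'E'
from h import *
a=ctrl.get_image("scene");w=ctrl.get_image("wrist")
c=cv2.resize(a["pixels"][178:238,207:267],(400,400));cv2.imwrite("pics/end.png",c[:,:,::-1])
for r in blob(a["pixels"],(222,192,256,214)): print(r)
E
```

```text
clock: 6.98
eef_pos: [571.1, -256.0, 43.8]
force: [-1.1, 0.7, 17.2]
gripper_force: 8.9
clock: 7.4
eef_pos: [571.1, -256.0, 43.8]
force: [-1.1, 0.6, 17.0]
gripper_force: 8.9
clock: 7.82
eef_pos: [568.0, -254.6, 136.8]
tool_rot: [-3.137, 0.005, 0.249]
force: [1.0, 0.2, -0.1]
width: 0.1
gripper_force: 0.0
clock: 8.23
eef_pos: [503.2, -303.1, 157.0]
tool_rot: [-3.139, 0.002, 0.247]
force: [1.2, 1.2, 0.2]
width: 0.2
gripper_force: 0.0
(np.int32(85), np.float64(235.92), np.float64(203.79), np.int32(11), np.int32(10))
```

View pics/end.png

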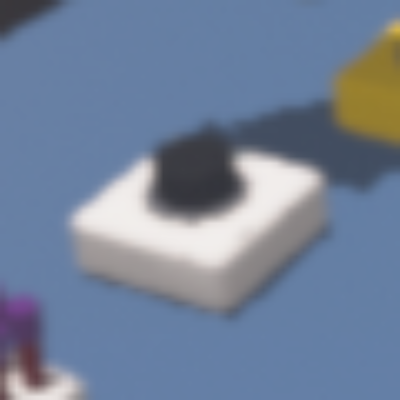

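The scene crop shows the key back up on its pod. Its blob is at (235.9,203.8), unchanged from before the press, and the arm is clear.

```bash
python3 -c "from cell import ctrl;print(ctrl.finish_job())"
```

```text
the job is handed in; nothing more can be done
None
```

The round key on the white pod was half-pressed at about 6 N for over 1.6 s, pressed fully down for about 0.9 s and let back up; the lamp key was not touched, and the job was handed in at about 8 s of robot time.

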